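# Return the press's top dies to the die rack, in the order of their bottom dies

## Robot

A 6-joint arm with a two-finger parallel gripper is mounted at the origin on a cart in front of the work surface, level with it; the furniture and walls round the work are solid. World frame = base frame: x ahead of the robot, y to its left, z up, the work surface at z = 0. Lengths are in m, angles in rad, forces in N, time in s.
With the tool pointing down it reaches from about 0.35 to 0.85 m from the base axis. Payload 8.1 kg.
Tool frame: the origin (TCP) lies on the centre line of the jaws, within the pads' length; the fingertips stand 17 mm ahead of it and the grasp point (between the pads) lies 2 mm behind it; z points along the fingers, y is the line along which they close (so a half turn about z gives the same grasp; the last joint's range is limited). The gripper opens to 93 mm and grips with 3 to 60 N. Pads are 15 mm wide; open, the fingers measure 128 mm over their backs; the gripper's body (75 mm by 188 mm) begins 65 mm behind the grasp point.
Start: joints at [1.115, 0.13, 1.488, -0, 1.523, -0.085], TCP at [0.217, 0.559, 0.236] pointing down, gripper open.
Joint ranges: [-2.96, 2.96], [-0.89, 2.26], [0.02, 2.5], [-1.34, 4.48], [0, 2.73], [-2.66, 2.66]. Speed limits (rad/s): [2.39, 2.39, 2.79, 3.14, 3.14, 3.14].

## Interface

Orientations are given as a rotation vector (axis times angle).
In Python, from plant import robot, optics, close_job, models gives the robot as it stands.
- The arm moves only by the shell command python3 -m inch 'ROWS' [OPENING] [FORCE]. ROWS is a JSON object of lists of equal length, an entry for each row: "travel": the shift along the tool's x, y, z in m, a list of three; "spin": the turn about the tool's z in rad. In form: {"travel": [[x, y, z], ...], "spin": [spin, ...]}. A call has 1 to 10 rows; each row is the pose to reach, as a shift and turn from the pose commanded when the call began, along the tool's axes at that moment; what a row does not reach only later rows make up. A row lasts 1/12 s, in which the tool goes at most 41.7 mm and 7.16 degrees, less where a joint would pass 70% of its speed; a pose out of reach is approached as far as the arm can. A call with a gripper value outside its range is refused whole. OPENING is the closure, from 0 (fully open) to 1 (shut), set as the call begins (- or left out, the last holds). The fingers move at their own pace and stop on an object; FORCE is the grip in N (left out, the last holds). Time passes only in rows, so rows that repeat a pose let the fingers close. It gives the time, the measured TCP pose, the force, the opening and the grip force at its end, in the units of the state.
- robot.read_state(): the state, without advancing time (a new reading comes with each control period).
- optics.read_camera(name): name is "side" or "top"; returns (picture, depth): 400x640x3 uint8, red, green, blue; 400x640 float32, m along the optical axis (not along the pixel's ray), 0 where there is no reading.
- optics.camera_info(name): a dict with "camera_matrix" (3x3 intrinsics, pixels), "view" (4x4, takes a point from world to camera coordinates). Camera axes: x right, y down, z forward; pixel columns grow to the right and rows downward; lengths in m; the calibration is good to about 2 mm. A picture is of the moment at which its call begins. camera_info takes no time and is no camera call.
- close_job(): hands the job in; it is judged then, once.
Trained networks look in the newest picture that a camera, given by its name, has taken for a name from the list of things; names that differ only in an ending like _2 or _b are one class to them, and where a whole thing is asked for, a point or a joint stands for the part that bears it (a point fixed in the world has none). Each returns a list of dicts, best first, with "p" (0 to 1); they miss things now and then, are a little off and sometimes report something else, mostly with a low value. They report only what shows in the picture. A call takes as long as a camera call. They do not tell look-alikes from the thing itself.
- models.look_for(camera, name): "centre" ([x, y, z] in m, in world coordinates, good to about 4 mm: the middle of the surface that is visible of it).
- models.masks_of(camera, name): "region" (400x640 bool, what is visible of it).
The state is a dict: "t": time; "q": joint angles; "dq": joint speeds; "joint_torque": joint torques, N m; "tool_pos": TCP position; "orientation": TCP orientation; "force": force on the tool from outside, world axes, zero at the start; "wrist_torque": the same for the moment, N m; "opening": finger opening in m; "gripper_force": force on a finger pad.
Only numpy, scipy, OpenCV 4.12 (cv2) and the standard library are available. Lean on these libraries where they do the work, as an engineer would, in place of code of your own. Each camera call takes 0.05 s, during which the arm holds its last target. There are 200 camera calls.

## Task

The stud press's four top dies stand in a row in the plain wooden cleaning rest. Move them to the stepped die rack so that they stand there in the same order as the bottom dies: each one upright and fully home in the hole directly behind the bottom die of its own shape and size. Leave the bottom dies where they stand.

Things in the scene. Friction and masses are not known exactly. Their poses are not given: they have to be found in the camera images.
- top_die_spot: Loose steel top die, about 0.16 kg, face up in the cleaning rest. Bright head: small round one, diameter 16 mm, 16 mm high; under it a dark collar 38 mm across, 6 mm thick, and a round shank 13 mm across, 24 mm long. Origin: centre of the collar's underside, z up: head from 6 to 22 mm above it, shank to 24 mm below. Take it by the head, fingers closing along its x.
- top_die_ring: Loose steel top die, about 0.16 kg, face up in the cleaning rest. Bright head: large round one with a dark hollow, diameter 34 mm, 16 mm high; under it a dark collar 38 mm across, 6 mm thick, and a round shank 13 mm across, 24 mm long. Origin: centre of the collar's underside, z up: head from 6 to 22 mm above it, shank to 24 mm below. Take it by the head, fingers closing along its x.
- top_die_square: Loose steel top die, about 0.16 kg, face up in the cleaning rest. Bright head: square one, 32 x 32 mm, 16 mm high; under it a dark collar 38 mm across, 6 mm thick, and a round shank 13 mm across, 24 mm long. Origin: centre of the collar's underside, z up: head from 6 to 22 mm above it, shank to 24 mm below. Take it by the head, fingers closing along its x.
- top_die_bar: Loose steel top die, about 0.16 kg, face up in the cleaning rest. Bright head: oblong one, 16 along its x by 46 along its y mm, 16 mm high; under it a dark collar 38 mm across, 6 mm thick, and a round shank 13 mm across, 24 mm long. Origin: centre of the collar's underside, z up: head from 6 to 22 mm above it, shank to 24 mm below. Take it by the head, fingers closing along its x.
- bottom_die_spot: Bottom die for small round studs, loose in the die rack's low front step, to be left there: a bright small round pad 5 mm high, outlined like its top die's head, on a dark round collar 38 mm across, 6 mm thick. Origin: centre of the collar's underside, 26 mm above the table. The hole for its top die lies 65 mm from it along the die rack's +x.
- bottom_die_ring: Bottom die for ring-shaped studs, loose in the die rack's low front step, to be left there: a bright ring-shaped pad 5 mm high, outlined like its top die's head, on a dark round collar 38 mm across, 6 mm thick. Origin: centre of the collar's underside, 26 mm above the table. The hole for its top die lies 65 mm from it along the die rack's +x.
- bottom_die_square: Bottom die for square studs, loose in the die rack's low front step, to be left there: a bright square pad 5 mm high, outlined like its top die's head, on a dark round collar 38 mm across, 6 mm thick. Origin: centre of the collar's underside, 26 mm above the table. The hole for its top die lies 65 mm from it along the die rack's +x.
- bottom_die_bar: Bottom die for oblong studs, loose in the die rack's low front step, to be left there: a bright oblong pad 5 mm high, outlined like its top die's head, on a dark round collar 38 mm across, 6 mm thick. Origin: centre of the collar's underside, 26 mm above the table. The hole for its top die lies 65 mm from it along the die rack's +x.
- die_rack: Fixed wooden rack, 130 mm (x) by 250 mm (y). Origin: centre of its underside; x from front step to back step, away from the robot; y along the rows. Front step 26 mm high: bottom dies at x -32, y -90, -30, 30, 90 mm. Back step 44 mm high: four empty through holes at x 33, same y, 19 mm wide, countersunk at 45 degrees to 28 mm at the mouth. A seated top die's collar lies on the back step.
- cleaning_rest: Plain fixed wooden block, 72 mm (x) by 250 mm (y), 36 mm high. Origin: centre of its underside; y along the row. Four 19 mm holes at x 0, y -90, -30, 30, 90 mm, hold the top dies at the start, collars on its top.
Mind the look-alikes: they are no part of the job. What is shaped like the bottom_die_bar but blue or green is not meant. What is shaped like the top_die_spot but blue is not meant.

How it is judged:
At the end, for the whole second after the job is handed in: Each top die rests, released, in the back-step hole directly behind its own bottom die (within 74 mm of it, measured level; the next hole is 88 mm away), upright within 0.12 rad, collar down on the wood within 3.5 mm. No bottom die moved more than 12 mm (horizontal distance between top_die_spot and bottom_die_spot below 0.074 m and x of each of top_die_spot, top_die_ring, top_die_square, top_die_bar in the frame of die_rack above 0.025 m and z of top_die_spot in the frame of die_rack between 0.04 and 0.0475 m and angle between each of top_die_spot, top_die_ring, top_die_square, top_die_bar's own z axis and vertical below 0.12 rad and linear speed of each of top_die_spot, top_die_ring, top_die_square, top_die_bar below 0.02 m/s and horizontal distance between top_die_ring and bottom_die_ring below 0.074 m and z of top_die_ring in the frame of die_rack between 0.04 and 0.0475 m and horizontal distance between top_die_square and bottom_die_square below 0.074 m and z of top_die_square in the frame of die_rack between 0.04 and 0.0475 m and horizontal distance between top_die_bar and bottom_die_bar below 0.074 m and z of top_die_bar in the frame of die_rack between 0.04 and 0.0475 m); the robot touches nothing.
It fails at once if a bottom die was pushed or lifted out of its place in the die rack (distance of any of bottom_die_spot, bottom_die_ring, bottom_die_square, bottom_die_bar from where it was at the start of the episode above 0.012 m).
It also fails if it takes over 104 s, if anything falls off the work surface, if the arm or the gripper's body presses on something with over 40 N, if the wrist force passes 120 N, or if a joint passes its speed limit or range.

## Working session

There is one attempt and no reset: what is moved stays moved. The work goes in short steps, Python scripts to look and compute and a shell command to move; the robot and the scene stay as the last step left them, time stands still between calls to the robot, and variables do not carry over. Pictures are saved under pics/ and viewed, at most 14 in all, crops included, and the job is handed in when it is done.

```bash
ls; mkdir -p pics; python3 - <<'E'
from plant import robot, optics
import cv2,numpy as np
s=robot.read_state();print(s)
for n in("side","top"):
    p,d=optics.read_camera(n);cv2.imwrite(f"pics/{n}0.png",p[:,:,::-1]);np.save(f"{n}_d.npy",d);np.save(f"{n}_p.npy",p)
    i=optics.camera_info(n);print(n,np.array(i["camera_matrix"]).round(1).tolist(),np.array(i["view"]).round(4).tolist())
E
```

```text
pics
{'t': 0.0, 'q': array([ 1.11459509e+00,  1.31145516e-01,  1.48929873e+00, -3.58150240e-05,
        1.52299343e+00, -8.53576314e-02]), 'dq': array([-0.0010766 ,  0.00152975,  0.00024662, -0.00053804, -0.00278547,
        0.00022413]), 'joint_torque': array([-1.39107860e-04, -5.59846795e+01, -4.91747618e+01,  7.68121378e-02,
        3.56419827e-02, -1.85162667e-04]), 'tool_pos': array([0.2171666 , 0.55873256, 0.23458609]), 'orientation': array([-5.79099993e-01, -3.08728937e+00,  2.80717102e-03]), 'force': array([-0.16937565, -0.19402246, -0.35303749]), 'wrist_torque': array([-0.01313261, -0.00749858, -0.05701765]), 'gripper_force': 0.0, 'opening': 0.09321167288337562}
side [[494.3, 0.0, 327.6], [0.0, 494.3, 201.4], [0.0, 0.0, 1.0]] [[0.9397, -0.3419, 0.0129, -0.4544], [-0.1893, -0.551, -0.8127, 0.1624], [0.2849, 0.7612, -0.5825, 1.2087], [0.0, 0.0, 0.0, 1.0]]
top [[450.5, 0.0, 322.7], [0.0, 450.5, 197.3], [0.0, 0.0, 1.0]] [[-0.0181, -0.9998, -0.0055, 0.0217], [-0.9956, 0.0185, -0.0916, 0.4631], [0.0917, 0.0038, -0.9958, 1.2028], [0.0, 0.0, 0.0, 1.0]]
```

View pics/top0.png

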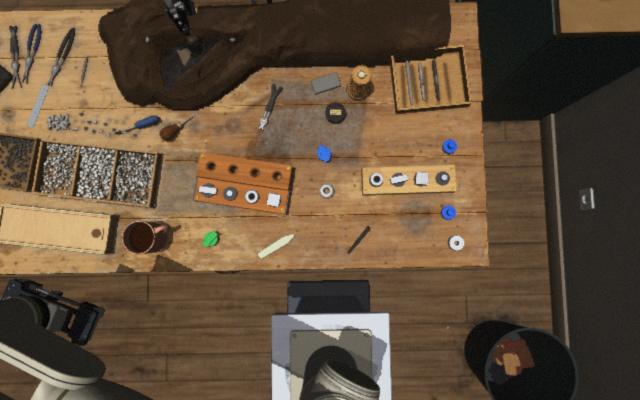

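View pics/side0.png

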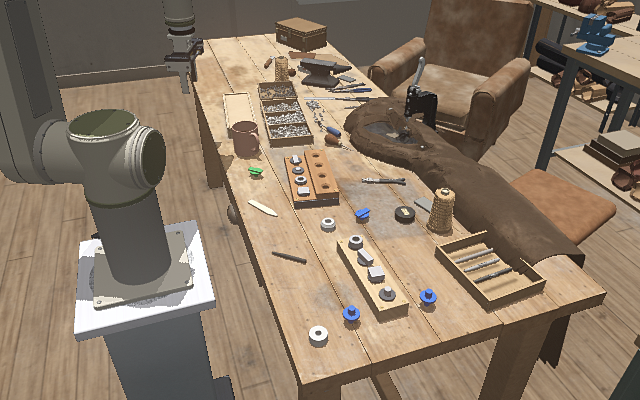

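The top view shows the die rack at about (243,183), with bottom dies at (208,189), (231,193), (252,197) and (273,200), and empty holes behind at (212,166) to (277,175). The rest is at (409,180), with heads at (376,179), (399,179), (422,179) and (443,178). Look-alikes: blue spot-like dies at (449,147) and (448,212), blue (324,153) and green (210,239) bar shapes, and white rings at (326,190) and (456,242).

```bash
python3 - <<'E'
import cv2,numpy as np
p=cv2.imread("pics/top0.png");q=cv2.imread("pics/side0.png")
f=lambda a,x,y,w,h:cv2.resize(a[y:y+h,x:x+w],(400,300),interpolation=cv2.INTER_CUBIC)
c=np.vstack([np.hstack([f(p,188,145,112,84),f(p,355,138,112,84)]),np.hstack([f(q,270,135,100,75),f(q,330,230,100,75)])])
cv2.imwrite("pics/crop0.png",c)
E
```

```text
(no output)
```

View pics/crop0.png

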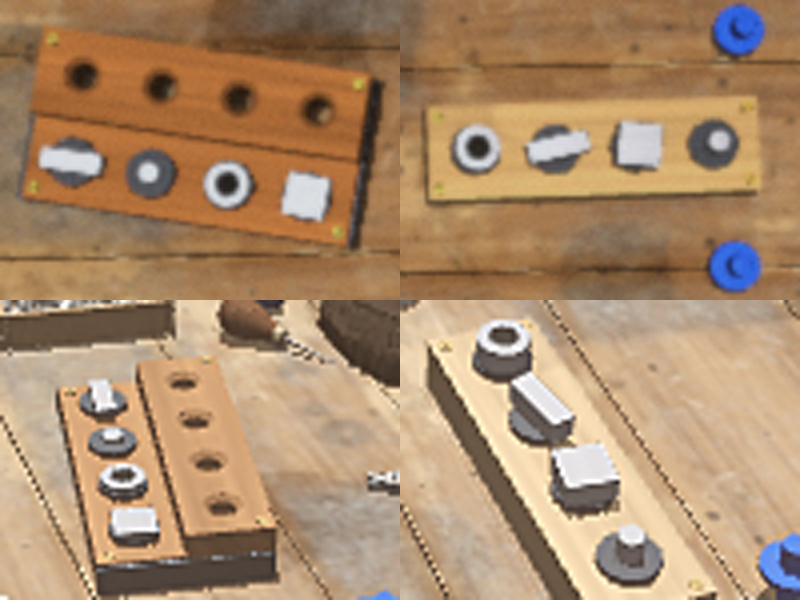

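The crops show the bottom dies, from +y to -y, as bar, spot, ring, square. The rest holds ring (376,179), bar (399,179), square (422,179) and spot (445,178), all bright steel. The blue and green pieces and the loose white rings stand elsewhere, so they are excluded.

```bash
cat > h.py <<'E'
import numpy as np,cv2
from plant import robot,optics
def info(n):
    i=optics.camera_info(n);return np.array(i["camera_matrix"],float),np.array(i["view"],float)
def cloud(n,d):
    K,V=info(n);v,u=np.mgrid[:400,:640]
    P=np.stack([(u-K[0,2])/K[0,0]*d,(v-K[1,2])/K[1,1]*d,d],-1)
    return (P-V[:3,3])@V[:3,:3]
def proj(n,X):
    K,V=info(n);c=np.atleast_2d(X)@V[:3,:3].T+V[:3,3];u=c@K.T;return u[:,:2]/u[:,2:]
def onplane(n,uv,z):
    K,V=info(n);r=np.c_[np.atleast_2d(uv),np.ones(len(np.atleast_2d(uv)))]@np.linalg.inv(K).T@V[:3,:3]
    o=-V[:3,:3].T@V[:3,3];return o+r*((z-o[2])/r[:,2])[:,None]
E
python3 - <<'E'
from h import *
for n in("top","side"):
    d=np.load(n+"_d.npy");p=np.load(n+"_p.npy").astype(int);C=cloud(n,d);z=C[...,2]
    K,V=info(n);print(n,"cam",-V[:3,:3].T@V[:3,3])
    # boxes from block top surfaces
    for nm,lo,hi,box in(("rest",.030,.041,(.35,.55,-.36,-.04)),("back",.039,.050,(.35,.6,.05,.40)),("front",.021,.031,(.35,.6,.05,.40))):
        x,y=C[...,0],C[...,1]
        m=(z>lo)&(z<hi)&(x>box[0])&(x<box[1])&(y>box[2])&(y<box[3])&(p[...,0]-p[...,2]>25)
        nl,L,S,_=cv2.connectedComponentsWithStats(m.astype(np.uint8));k=1+S[1:,4].argmax();m=L==k
        r=cv2.minAreaRect(C[m][:,:2].astype(np.float32)*1000);print(nm,m.sum(),"z",np.median(z[m]).round(4),z[m].std().round(4),np.round(r[0],1),np.round(r[1],1),round(r[2],2))
    # bright heads
    g=(p.min(-1)>140)&(p.max(-1)-p.min(-1)<25)
    for nm,box in(("rest",(.36,.52,-.34,-.06)),("rack",(.36,.56,.05,.36))):
        m=g&(z>.02)&(z<.09)&(C[...,0]>box[0])&(C[...,0]<box[1])&(C[...,1]>box[2])&(C[...,1]<box[3])
        nl,L,S,ce=cv2.connectedComponentsWithStats(m.astype(np.uint8))
        for k in range(1,nl):
            if S[k,4]>5:
                q=C[L==k];r=cv2.minAreaRect(q[:,:2].astype(np.float32)*1000)
                print(nm,S[k,4],ce[k].round(1),q.mean(0).round(4),"z",np.median(q[:,2]).round(4),np.round(r[1],1),round(r[2],1))
E
```

```text
top cam [0.35123145 0.008568   1.24024855]
rest 1795 z 0.0349 0.0022 [ 507.3 -219. ] [ 72.5 250.8] 0.69
back 1938 z 0.0427 0.0021 [537.5 224.8] [250.   66.7] 80.44
front 1483 z 0.025 0.0022 [473.8 236.6] [255.   66.9] 81.13
rest 125 [421.7 178.4] [ 0.5057 -0.2496  0.0569] z 0.0572 [29.8 30. ] 0.2
rest 76 [376.2 179.1] [ 0.5061 -0.1293  0.057 ] z 0.057 [30. 27.] 88.6
rest 97 [398.8 178.6] [ 0.5062 -0.1891  0.0567] z 0.0569 [16.  45.3] 10.9
rest 24 [444.1 176.9] [ 0.5085 -0.3092  0.0558] z 0.0564 [12.4 16.2] 6.5
rack 96 [207.2 189.6] [0.4887 0.3238 0.036 ] z 0.0363 [45.1 15.7] 79.8
rack 24 [229.  192.7] [0.4793 0.2651 0.0353] z 0.0354 [14.1 11.5] 0.6
rack 84 [250.9 196.3] [0.4685 0.206  0.0356] z 0.0354 [31.4 32.7] 58.1
rack 137 [273.1 199.4] [0.4589 0.1466 0.0354] z 0.0354 [30.7 32.9] 78.5
side cam [ 0.11329337 -0.98596472  0.84195402]
rest 1583 z 0.0354 0.0018 [ 508.6 -221.4] [ 75.3 253.5] 1.01
back 913 z 0.043 0.0018 [539.  223.3] [258.6  67.1] 80.46
front 701 z 0.0254 0.0019 [507.5 229.4] [259.3 129.4] 80.4
rest 61 [354.8 239.1] [ 0.506  -0.1326  0.0575] z 0.0576 [32.5 29.6] 67.4
rest 86 [364.9 254.3] [ 0.5072 -0.1917  0.0574] z 0.0576 [21.5 65. ] 1.4
rest 114 [374.9 271.1] [ 0.5061 -0.2519  0.0571] z 0.0572 [53.8 27.6] 82.5
rest 27 [387.4 288.3] [ 0.5096 -0.3106  0.0572] z 0.0568 [14.3 14.1] 9.1
rack 38 [295.1 158.4] [0.4902 0.3215 0.0361] z 0.0357 [49. 17.] 82.9
rack 14 [297.5 168. ] [0.4806 0.2649 0.0353] z 0.0359 [21.9 13.2] 84.0
rack 38 [300.1 178.8] [0.4697 0.203  0.0361] z 0.036 [30.6 29.1] 85.5
rack 68 [303.  189.8] [0.4599 0.1443 0.0363] z 0.0364 [37.7 31. ] 79.3
```

```bash
cat > go.py <<'E'
import sys
from h import *
from scipy.spatial.transform import Rotation as R
# usage: x y z yawdeg(of tool y axis, world) -> travel & spin
x,y,z,a=map(float,sys.argv[1:5]);s=robot.read_state();M=R.from_rotvec(s["orientation"]).as_matrix()
t=M.T@(np.array([x,y,z])-s["tool_pos"]);now=np.arctan2(M[1,1],M[0,1]);d=(now-np.radians(a)+np.pi/2)%np.pi-np.pi/2
print("t",round(s["t"],2),"pos",s["tool_pos"].round(4),"yaw",np.degrees(now).round(1),"tilt",np.degrees(np.arccos(-M[2,2])).round(2),"travel",t.round(4),"spin",round(d,3),"open",round(s["opening"],4),"F",s["force"].round(1),"q6",s["q"][5].round(2))
E
python3 go.py .506 -.130 .16 0.7
```

```text
t 0.1 pos [0.2172 0.5588 0.2347] yaw 68.8 tilt 0.09 travel [-0.5188 -0.5372  0.0755] spin 1.188 open 0.0931 F [-0.   0.5 -0.7] q6 -0.09
```

```bash
python3 - <<'E'
from h import *
ax=np.array([.9861,-.1659,0]);ay=np.array([.1659,.9861,0]);c=np.array([.5386,.2237,.044])
for n in("top","side"):
    p=np.load(n+"_p.npy")[:,:,::-1].copy()
    im=cv2.resize(p,None,fx=5,fy=5,interpolation=cv2.INTER_CUBIC)
    H=np.array([c+k*ay for k in(.09,.03,-.03,-.09)]);uv=proj(n,H);print(n,uv.round(1).tolist())
    for q in uv:
        cv2.drawMarker(im,tuple(int(v) for v in (q*5+2)),(255,255,0),0,20,1)
    for k in H:
        ci=np.array([k+.0095*(np.cos(t)*ax+np.sin(t)*ay) for t in np.linspace(0,6.28,30)])
        cv2.polylines(im,[(proj(n,ci)*5+2).astype(np.int32)],True,(0,255,0),1)
    o=uv.mean(0)*5;x0,y0=int(o[0]-200),int(o[1]-150);cv2.imwrite(f"ov_{n}.png",im[y0:y0+300,x0:x0+400])
cv2.imwrite("pics/ov.png",np.hstack([cv2.imread("ov_top.png"),cv2.imread("ov_side.png")]))
E
```

```text
top [[210.7, 165.2], [232.7, 168.5], [254.8, 171.8], [276.8, 175.0]]
side [[314.9, 154.4], [318.0, 164.0], [321.3, 174.3], [324.8, 185.3]]
```

View pics/ov.png

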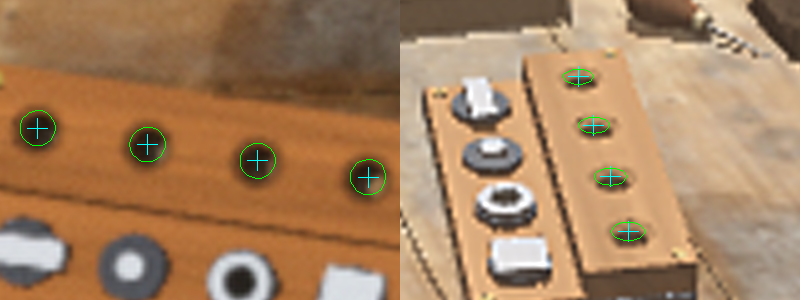

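The overlay puts the computed hole centres on the dark holes in both views, at (38,128) to (368,177) in the top crop and (578,76) to (628,231) in the side crop, within about 1 mm. Moving to the ring die first.

```bash
python3 -m inch '{"travel": [[-0.028,-0.029,0.004],[-0.056,-0.058,0.008],[-0.084,-0.087,0.012],[-0.112,-0.116,0.016],[-0.14,-0.145,0.02],[-0.168,-0.174,0.024],[-0.196,-0.203,0.028],[-0.224,-0.232,0.032],[-0.252,-0.261,0.036],[-0.26,-0.27,0.038]], "spin": [0.1,0.2,0.3,0.4,0.5,0.6,0.7,0.8,0.9,1.0]}' 0; python3 go.py .506 -.130 .12 0.7
```

```text
t: 0.93
tool_pos: [0.3629, 0.2091, 0.1968]
orientation: [1.997, 2.423, -0.003]
force: [-0.9, -0.7, -0.5]
opening: 0.0932
gripper_force: 0.0
t 0.93 pos [0.3629 0.2091 0.1968] yaw 11.0 tilt 0.12 travel [-0.36    0.0758  0.0775] spin 0.18 open 0.0932 F [-0.9 -0.7 -0.5] q6 0.21
```

```bash
python3 -m inch '{"travel": [[-0.038,0.008,0.008],[-0.076,0.016,0.016],[-0.114,0.024,0.024],[-0.152,0.032,0.032],[-0.19,0.04,0.04],[-0.228,0.048,0.048],[-0.266,0.056,0.056],[-0.304,0.064,0.064],[-0.335,0.07,0.07],[-0.353,0.074,0.075]], "spin": [0.03,0.06,0.09,0.12,0.15,0.18,0.18,0.18,0.18,0.18]}' 0; python3 go.py .506 -.130 .0615 0.7
```

```text
t: 1.77
tool_pos: [0.5048, -0.1211, 0.1216]
orientation: [-2.201, -2.241, 0.001]
force: [0.9, 0.0, -0.1]
opening: 0.0928
gripper_force: 0.0
t 1.77 pos [ 0.5048 -0.1211  0.1216] yaw 1.0 tilt 0.05 travel [-0.0089  0.0011  0.0601] spin 0.006 open 0.0928 F [ 0.9  0.  -0.1] q6 -0.35
```

```bash
python3 -m inch '{"travel": [[-0.005,0.001,0.02],[-0.005,0.001,0.03],[-0.005,0.001,0.04],[-0.005,0.001,0.04],[-0.005,0.001,0.04]], "spin": [0,0,0,0,0]}'; python3 go.py .506 -.130 .0615 0.7
```

```text
t: 2.18
tool_pos: [0.5048, -0.1218, 0.082]
orientation: [-2.197, -2.243, 0.001]
force: [-0.2, -0.4, -0.3]
opening: 0.0927
gripper_force: 0.0
t 2.18 pos [ 0.5048 -0.1218  0.082 ] yaw 1.2 tilt 0.12 travel [-0.0083  0.0011  0.0205] spin 0.009 open 0.0927 F [-0.2 -0.4 -0.3] q6 -0.36
```

```bash
python3 -m inch '{"travel": [[-0.004,0.0006,0.007],[-0.008,0.001,0.014],[-0.008,0.001,0.02],[-0.008,0.001,0.0205],[-0.008,0.001,0.0205],[-0.008,0.001,0.0205]], "spin": [0,0,0,0,0,0]}'; python3 go.py .506 -.130 .0615 0.7; python3 -m inch '{"travel": [[0,0,0],[0,0,0],[0,0,0],[0,0,0],[0,0,0],[0,0,0],[0,0,0],[0,0,0],[0,0,0],[0,0,0]], "spin": [0,0,0,0,0,0,0,0,0,0]}' 1 40
```

```text
t: 2.68
tool_pos: [0.5068, -0.1308, 0.0622]
orientation: [-2.199, -2.243, 0.0]
force: [-0.6, -0.3, 0.0]
opening: 0.0925
gripper_force: 0.0
t 2.68 pos [ 0.5068 -0.1308  0.0622] yaw 1.1 tilt 0.01 travel [ 0.0008 -0.0008  0.0007] spin 0.008 open 0.0925 F [-0.6 -0.3  0. ] q6 -0.37
t: 3.52
tool_pos: [0.5068, -0.1308, 0.0621]
orientation: [2.199, 2.244, 0.0]
force: [0.4, -0.9, 1.2]
opening: 0.033
gripper_force: 40.0
```

```bash
python3 -m inch '{"travel": [[0,0,-0.01],[0,0,-0.03],[0,0,-0.06],[0,0,-0.09],[0,0,-0.1],[0,0,-0.1]], "spin": [0,0,0,0,0,0]}'; python3 go.py .5336 .1941 .16 -9.5
```

```text
t: 4.02
tool_pos: [0.509, -0.1317, 0.166]
orientation: [2.195, 2.239, 0.004]
force: [0.2, 0.7, -1.8]
opening: 0.0326
gripper_force: 40.0
t 4.02 pos [ 0.509  -0.1317  0.166 ] yaw 1.1 tilt 0.39 travel [0.3252 0.031  0.0054] spin 0.186 open 0.0326 F [ 0.2  0.7 -1.8] q6 -0.37
```

```bash
python3 -m inch '{"travel": [[0.02,0.002,0],[0.055,0.005,0],[0.09,0.009,0],[0.13,0.013,0],[0.17,0.017,0],[0.21,0.021,0],[0.25,0.025,0],[0.285,0.028,0],[0.31,0.031,0],[0.325,0.033,0]], "spin": [0.02,0.04,0.06,0.08,0.1,0.12,0.14,0.16,0.18,0.186]}';python3 -m inch '{"travel": [[0,0,0.01],[0,0,0.02],[0,0,0.04],[0,0,0.045],[0,0,0.045],[0,0,0.045]], "spin": [0,0,0,0,0,0]}'; python3 go.py .5336 .1941 .070 -9.5
```

```text
t: 4.85
tool_pos: [0.5317, 0.1976, 0.1594]
orientation: [-2.395, -2.03, 0.004]
force: [1.0, -0.7, -1.6]
opening: 0.0329
gripper_force: 40.0
t: 5.35
tool_pos: [0.5325, 0.1936, 0.116]
orientation: [-2.398, -2.028, 0.004]
force: [0.4, 0.5, -2.6]
opening: 0.033
gripper_force: 40.0
t 5.35 pos [0.5325 0.1936 0.116 ] yaw -9.6 tilt 0.14 travel [0.0008 0.0011 0.046 ] spin -0.001 open 0.033 F [ 0.4  0.5 -2.6] q6 0.43
```

```bash
python3 -m inch '{"travel": [[0.001,0.001,0.006],[0.001,0.001,0.014],[0.001,0.001,0.022],[0.001,0.001,0.028],[0.001,0.001,0.033],[0.001,0.001,0.036],[0.001,0.001,0.036]], "spin": [0,0,0,0,0,0,0]}'; python3 go.py .5336 .1941 .070 -9.5
```

```text
t: 5.93
tool_pos: [0.5338, 0.1954, 0.08]
orientation: [-2.397, -2.029, 0.002]
force: [-0.3, 0.3, -3.2]
opening: 0.033
gripper_force: 40.0
t 5.93 pos [0.5338 0.1954 0.08  ] yaw -9.5 tilt 0.1 travel [-0.0013  0.0001  0.01  ] spin -0.0 open 0.033 F [-0.3  0.3 -3.2] q6 0.43
```

```bash
python3 -m inch '{"travel": [[0,0,0.003],[0,0,0.006],[0,0,0.0085],[0,0,0.0095],[0,0,0.0095]], "spin": [0,0,0,0,0]}'; python3 go.py .5336 .1941 .070 -9.5; python3 -m inch '{"travel": [[0,0,0],[0,0,0],[0,0,0],[0,0,0],[0,0,0],[0,0,0]], "spin": [0,0,0,0,0,0]}' 0;python3 -m inch '{"travel": [[0,0,-0.01],[0,0,-0.03],[0,0,-0.06],[0,0,-0.09],[0,0,-0.09]], "spin": [0,0,0,0,0]}';python3 go.py .5065 -.190 .12 11
```

```text
t: 6.35
tool_pos: [0.5342, 0.1955, 0.0713]
orientation: [-2.398, -2.029, 0.001]
force: [-0.3, 0.1, -1.3]
opening: 0.033
gripper_force: 40.0
t 6.35 pos [0.5342 0.1955 0.0713] yaw -9.5 tilt 0.03 travel [-0.0015 -0.0004  0.0013] spin -0.0 open 0.033 F [-0.3  0.1 -1.3] q6 0.43
t: 6.85
tool_pos: [0.5346, 0.1956, 0.0718]
orientation: [2.398, 2.03, 0.0]
force: [-0.4, 0.1, -0.7]
opening: 0.0685
gripper_force: 0.0
t: 7.27
tool_pos: [0.5382, 0.1966, 0.1698]
orientation: [2.394, 2.027, 0.015]
force: [1.0, 0.4, 0.7]
opening: 0.0928
gripper_force: 0.0
t 7.27 pos [0.5382 0.1966 0.1698] yaw -9.5 tilt 0.62 travel [-0.3867  0.0321  0.0484] spin -0.358 open 0.0928 F [1.  0.4 0.7] q6 0.43
```

```bash
python3 -m inch '{"travel": [[-0.03,0.003,0],[-0.07,0.006,0],[-0.11,0.01,0],[-0.15,0.014,0.005],[-0.19,0.018,0.01],[-0.23,0.022,0.02],[-0.27,0.025,0.03],[-0.31,0.029,0.04],[-0.35,0.033,0.042],[-0.385,0.036,0.042]], "spin": [-0.04,-0.08,-0.12,-0.16,-0.2,-0.24,-0.28,-0.32,-0.358,-0.358]}';python3 -m inch '{"travel": [[0,0,0.01],[0,0,0.02],[0,0,0.03],[0,0,0.03],[0,0,0.03]], "spin": [0,0,0,0,0]}'; python3 go.py .5065 -.190 .0620 11; python3 - <<'E'
from h import *
for n in("side","top"):
    p,d=optics.read_camera(n);p=p[:,:,::-1];cv2.imwrite(f"{n}1.png",p)
a=cv2.imread("side1.png");b=cv2.imread("top1.png")
f=lambda a,x,y:cv2.resize(a[y:y+84,x:x+112],(400,300),interpolation=cv2.INTER_CUBIC)
cv2.imwrite("pics/c1.png",np.vstack([np.hstack([f(b,188,145),f(b,355,138)]),np.hstack([f(a,260,130),f(a,320,225)])]))
E
```

```text
t: 8.1
tool_pos: [0.5053, -0.1924, 0.1194]
orientation: [-1.996, -2.426, 0.001]
force: [0.6, 0.2, 0.6]
opening: 0.0931
gripper_force: 0.0
t: 8.52
tool_pos: [0.5057, -0.1883, 0.0885]
orientation: [-1.995, -2.424, 0.001]
force: [0.7, 0.3, -0.1]
opening: 0.0928
gripper_force: 0.0
t 8.52 pos [ 0.5057 -0.1883  0.0885] yaw 11.1 tilt 0.15 travel [-0.0019  0.0005  0.0265] spin 0.002 open 0.0928 F [ 0.7  0.3 -0.1] q6 -0.65
```

View pics/c1.png

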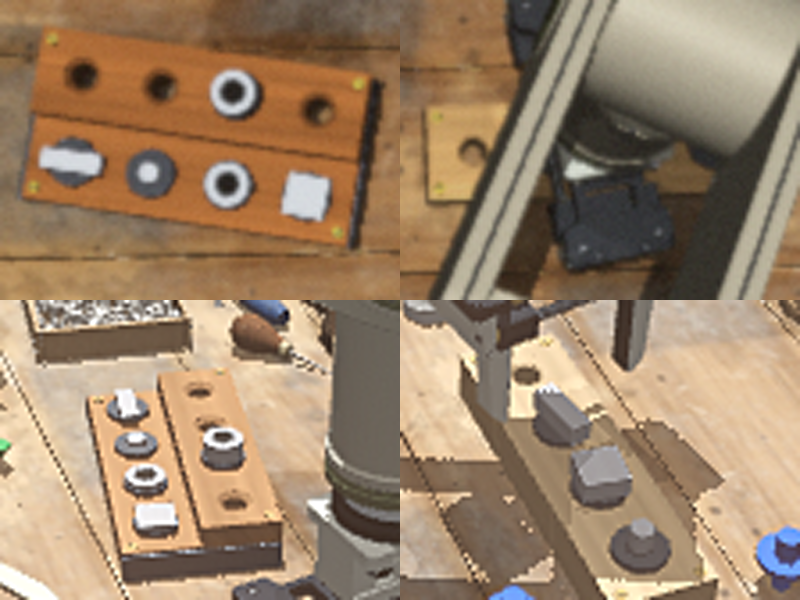

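The ring top die is seated behind the ring bottom die at crop (233,92) top and (222,447) side, and the gripper is above the bar. Now grasping the bar.

```bash
python3 -m inch '{"travel": [[-0.002,0.0005,0.007],[-0.002,0.0005,0.014],[-0.002,0.0005,0.021],[-0.002,0.0005,0.0265],[-0.002,0.0005,0.0265],[-0.002,0.0005,0.0265]], "spin": [0,0,0,0,0,0]}'; python3 -m inch '{"travel": [[0,0,0],[0,0,0],[0,0,0],[0,0,0],[0,0,0],[0,0,0],[0,0,0],[0,0,0],[0,0,0],[0,0,0]], "spin": [0,0,0,0,0,0,0,0,0,0]}' 1 40;  python3 go.py .5535 .3125 .16 -9.5
```

```text
t: 9.12
tool_pos: [0.5067, -0.1917, 0.0624]
orientation: [-1.997, -2.423, 0.001]
force: [0.4, 0.1, -0.1]
opening: 0.0929
gripper_force: 0.0
t: 9.95
tool_pos: [0.5072, -0.1919, 0.0631]
orientation: [-1.998, -2.424, 0.0]
force: [-0.3, 0.1, 1.0]
opening: 0.031
gripper_force: 0.0
t 9.95 pos [ 0.5072 -0.1919  0.0631] yaw 11.0 tilt 0.0 travel [ 0.4863  0.1417 -0.0969] spin 0.358 open 0.031 F [-0.3  0.1  1. ] q6 -0.65
```

Still closing, so I'll let it finish before lifting.

```bash
python3 -m inch '{"travel": [[0,0,0],[0,0,0],[0,0,0],[0,0,0],[0,0,0],[0,0,0]], "spin": [0,0,0,0,0,0]}'; python3 -m inch '{"travel": [[0,0,-0.01],[0,0,-0.03],[0,0,-0.06],[0,0,-0.09],[0,0,-0.1],[0,0,-0.1],[0,0,-0.1]], "spin": [0,0,0,0,0,0,0]}';  python3 go.py .5535 .3125 .16 -9.5
```

```text
t: 10.45
tool_pos: [0.5072, -0.192, 0.0631]
orientation: [1.998, 2.424, 0.0]
force: [0.6, -0.1, -0.3]
opening: 0.0157
gripper_force: 40.0
t: 11.03
tool_pos: [0.5073, -0.192, 0.163]
orientation: [1.998, 2.424, 0.0]
force: [0.4, 0.4, -3.0]
opening: 0.0156
gripper_force: 40.0
t 11.03 pos [ 0.5073 -0.192   0.163 ] yaw 11.0 tilt 0.05 travel [0.4864 0.1416 0.0028] spin 0.358 open 0.0156 F [ 0.4  0.4 -3. ] q6 -0.65
```

```bash
python3 -m inch '{"travel": [[0.02,0.006,0],[0.055,0.016,0],[0.094,0.027,0],[0.132,0.039,0],[0.17,0.05,0],[0.208,0.061,0],[0.246,0.072,0],[0.284,0.083,0],[0.322,0.094,0],[0.36,0.105,0]], "spin": [0.03,0.06,0.09,0.12,0.16,0.2,0.24,0.28,0.32,0.358]}';python3 go.py .5533 .3115 .16 -9.5
```

```text
t: 11.87
tool_pos: [0.5397, 0.1831, 0.1599]
orientation: [-2.398, -2.026, 0.006]
force: [0.9, -0.0, -1.5]
opening: 0.0158
gripper_force: 40.0
t 11.87 pos [0.5397 0.1831 0.1599] yaw -9.6 tilt 0.26 travel [ 0.1289 -0.0081 -0.0003] spin -0.002 open 0.0158 F [ 0.9 -0.  -1.5] q6 0.41
```

```bash
python3 -m inch '{"travel": [[0.035,-0.003,0],[0.07,-0.006,0],[0.1,-0.008,0],[0.12,-0.01,0.005],[0.13,-0.01,0.015],[0.13,-0.01,0.03],[0.13,-0.01,0.04],[0.13,-0.01,0.045],[0.13,-0.01,0.045],[0.13,-0.01,0.045]], "spin": [0,0,0,0,0,0,0,0,0,0]}';python3 go.py .5533 .3115 .071 -9.5
```

```text
t: 12.7
tool_pos: [0.5529, 0.3102, 0.1172]
orientation: [-2.399, -2.028, 0.003]
force: [0.2, 0.8, -1.3]
opening: 0.0158
gripper_force: 40.0
t 12.7 pos [0.5529 0.3102 0.1172] yaw -9.6 tilt 0.1 travel [0.0014 0.0003 0.0462] spin -0.001 open 0.0158 F [ 0.2  0.8 -1.3] q6 0.6
```

```bash
python3 -m inch '{"travel": [[0.001,0,0.006],[0.001,0,0.014],[0.001,0,0.022],[0.001,0,0.028],[0.001,0,0.034],[0.001,0,0.039],[0.001,0,0.043],[0.001,0,0.0455],[0.001,0,0.0455],[0.001,0,0.0455]], "spin": [0,0,0,0,0,0,0,0,0,0]}'; python3 go.py .5533 .3115 .071 -9.5
```

```text
t: 13.53
tool_pos: [0.5534, 0.3124, 0.0726]
orientation: [-2.398, -2.03, 0.0]
force: [-0.2, 0.1, -2.0]
opening: 0.0153
gripper_force: 40.0
t 13.53 pos [0.5534 0.3124 0.0726] yaw -9.5 tilt 0.0 travel [-0.0008  0.0001  0.0016] spin -0.0 open 0.0153 F [-0.2  0.1 -2. ] q6 0.6
```

```bash
python3 -m inch '{"travel": [[0,0,0.001],[0,0,0.001]], "spin": [0,0]}';python3 -m inch '{"travel": [[0,0,0],[0,0,0],[0,0,0],[0,0,0],[0,0,0],[0,0,0]], "spin": [0,0,0,0,0,0]}' 0;python3 -m inch '{"travel": [[0,0,-0.01],[0,0,-0.03],[0,0,-0.06],[0,0,-0.09],[0,0,-0.09],[0,0,-0.09]], "spin": [0,0,0,0,0,0]}';python3 go.py .507 -.250 .12 2
```

```text
t: 13.7
tool_pos: [0.5536, 0.3124, 0.0719]
orientation: [2.398, 2.03, 0.001]
force: [-0.6, -0.1, -2.9]
opening: 0.016
gripper_force: 40.0
t: 14.2
tool_pos: [0.5535, 0.3123, 0.0718]
orientation: [2.398, 2.03, 0.0]
force: [0.1, 0.6, 0.8]
opening: 0.0511
gripper_force: 0.0
t: 14.7
tool_pos: [0.5552, 0.3132, 0.1656]
orientation: [2.397, 2.029, 0.009]
force: [-0.4, -0.2, -0.9]
opening: 0.0903
gripper_force: 0.0
t 14.7 pos [0.5552 0.3132 0.1656] yaw -9.5 tilt 0.36 travel [-0.5636  0.0453  0.0439] spin -0.201 open 0.0903 F [-0.4 -0.2 -0.9] q6 0.6
```

```bash
python3 -m inch '{"travel": [[-0.02,0.002,0],[-0.055,0.005,0],[-0.094,0.008,0],[-0.132,0.011,0],[-0.17,0.014,0],[-0.21,0.018,0],[-0.25,0.021,0],[-0.29,0.024,0],[-0.33,0.028,0],[-0.365,0.031,0]], "spin": [-0.02,-0.04,-0.06,-0.08,-0.1,-0.12,-0.14,-0.16,-0.18,-0.2]}';python3 go.py .507 -.250 .12 2
```

```text
t: 15.53
tool_pos: [0.5223, -0.055, 0.1607]
orientation: [-2.182, -2.259, 0.002]
force: [0.3, 0.3, -0.7]
opening: 0.0932
gripper_force: 0.0
t 15.53 pos [ 0.5223 -0.055   0.1607] yaw 2.0 tilt 0.09 travel [-0.1944 -0.022   0.0407] spin -0.0 open 0.0932 F [ 0.3  0.3 -0.7] q6 -0.24
```

```bash
python3 -m inch '{"travel": [[-0.035,-0.004,0],[-0.07,-0.008,0.01],[-0.11,-0.012,0.02],[-0.15,-0.016,0.03],[-0.18,-0.02,0.04],[-0.193,-0.022,0.05],[-0.193,-0.022,0.06],[-0.193,-0.022,0.07],[-0.193,-0.022,0.07],[-0.193,-0.022,0.07]], "spin": [0,0,0,0,0,0,0,0,0,0]}';python3 go.py .507 -.2505 .062 2
```

```text
t: 16.37
tool_pos: [0.5078, -0.2444, 0.0905]
orientation: [-2.18, -2.259, 0.0]
force: [0.5, -0.7, -0.1]
opening: 0.0932
gripper_force: 0.0
t 16.37 pos [ 0.5078 -0.2444  0.0905] yaw 2.0 tilt 0.15 travel [-0.0061 -0.0009  0.0285] spin 0.001 open 0.0932 F [ 0.5 -0.7 -0.1] q6 -0.58
```

```bash
python3 -m inch '{"travel": [[-0.006,-0.001,0.007],[-0.006,-0.001,0.014],[-0.006,-0.001,0.021],[-0.006,-0.001,0.028],[-0.006,-0.001,0.028],[-0.006,-0.001,0.028]], "spin": [0,0,0,0,0,0]}'; python3 -m inch '{"travel": [[0,0,0],[0,0,0],[0,0,0],[0,0,0],[0,0,0],[0,0,0],[0,0,0],[0,0,0],[0,0,0],[0,0,0]], "spin": [0,0,0,0,0,0,0,0,0,0]}' 1 40; python3 -m inch '{"travel": [[0,0,0],[0,0,0],[0,0,0]], "spin": [0,0,0]}';python3 go.py .5237 .1349 .16 -9.5
```

```text
t: 16.87
tool_pos: [0.5069, -0.252, 0.0628]
orientation: [-2.182, -2.258, 0.0]
force: [-0.5, 0.1, -0.2]
opening: 0.0928
gripper_force: 0.0
t: 17.7
tool_pos: [0.5074, -0.2525, 0.0636]
orientation: [-2.183, -2.259, 0.0]
force: [0.5, -0.2, 0.7]
opening: 0.0329
gripper_force: 37.7
t: 17.95
tool_pos: [0.5074, -0.2525, 0.0637]
orientation: [-2.183, -2.259, 0.0]
force: [0.1, 0.3, 0.7]
opening: 0.0325
gripper_force: 37.6
t 17.95 pos [ 0.5074 -0.2525  0.0637] yaw 1.9 tilt 0.0 travel [ 0.3866  0.0295 -0.0963] spin 0.2 open 0.0325 F [0.1 0.3 0.7] q6 -0.59
```

```bash
python3 -m inch '{"travel": [[0,0,-0.01],[0,0,-0.03],[0,0,-0.06],[0,0,-0.09],[0,0,-0.097],[0,0,-0.097],[0,0,-0.097]], "spin": [0,0,0,0,0,0,0]}';python3 -m inch '{"travel": [[0.02,0.002,0],[0.055,0.004,0],[0.094,0.007,0],[0.132,0.01,0],[0.172,0.013,0],[0.212,0.016,0],[0.252,0.019,0],[0.292,0.022,0],[0.332,0.025,0],[0.365,0.028,0]], "spin": [0.02,0.04,0.06,0.08,0.1,0.12,0.14,0.16,0.18,0.2]}';python3 go.py .5235 .1335 .16 -9.5
```

```text
t: 18.53
tool_pos: [0.5074, -0.2524, 0.1603]
orientation: [2.183, 2.259, 0.0]
force: [-0.0, 0.9, -2.6]
opening: 0.0325
gripper_force: 37.7
t: 19.37
tool_pos: [0.5209, 0.1158, 0.1578]
orientation: [-2.396, -2.027, 0.005]
force: [1.1, -0.4, -2.0]
opening: 0.0329
gripper_force: 37.7
t 19.37 pos [0.5209 0.1158 0.1578] yaw -9.5 tilt 0.25 travel [ 0.0179 -0.0003 -0.0023] spin -0.0 open 0.0329 F [ 1.1 -0.4 -2. ] q6 0.29
```

```bash
python3 -m inch '{"travel": [[0.01,0,0],[0.02,0,0],[0.02,0,0.005],[0.02,0,0.015],[0.02,0,0.03],[0.02,0,0.04],[0.02,0,0.045],[0.02,0,0.045],[0.02,0,0.045]], "spin": [0,0,0,0,0,0,0,0,0]}';python3 go.py .5235 .1335 .0717 -9.5
```

```text
t: 20.12
tool_pos: [0.526, 0.1322, 0.1152]
orientation: [-2.399, -2.028, 0.002]
force: [-0.1, 0.5, -1.9]
opening: 0.0331
gripper_force: 37.7
t 20.12 pos [0.526  0.1322 0.1152] yaw -9.6 tilt 0.06 travel [ 0.0009 -0.0027  0.0435] spin -0.001 open 0.0331 F [-0.1  0.5 -1.9] q6 0.32
```

```bash
python3 -m inch '{"travel": [[0,-0.003,0.003],[0,-0.003,0.01],[0,-0.003,0.018],[0,-0.003,0.025],[0,-0.003,0.031],[0,-0.003,0.036],[0,-0.003,0.04],[0,-0.003,0.043],[0,-0.003,0.0435],[0,-0.003,0.0435]], "spin": [0,0,0,0,0,0,0,0,0,0]}'; python3 go.py .5235 .1335 .0717 -9.5
```

```text
t: 20.95
tool_pos: [0.5234, 0.1335, 0.0721]
orientation: [-2.398, -2.03, 0.0]
force: [-0.4, 0.1, -2.1]
opening: 0.0329
gripper_force: 37.7
t 20.95 pos [0.5234 0.1335 0.0721] yaw -9.5 tilt 0.0 travel [0.     0.0001 0.0004] spin -0.0 open 0.0329 F [-0.4  0.1 -2.1] q6 0.32
```

Next is the spot die at (.5085,-.3100). Release the square, rise, and look.

```bash
python3 -m inch '{"travel": [[0,0,0],[0,0,0],[0,0,0],[0,0,0],[0,0,0],[0,0,0]], "spin": [0,0,0,0,0,0]}' 0;python3 -m inch '{"travel": [[0,0,-0.01],[0,0,-0.03],[0,0,-0.06],[0,0,-0.09],[0,0,-0.09],[0,0,-0.09],[0,0,-0.09]], "spin": [0,0,0,0,0,0,0]}';python3 go.py .5085 -.310 .12 1; python3 - <<'E'
from h import *
p,d=optics.read_camera("top");C=cloud("top",d);p=p.astype(int);z=C[...,2]
m=(p.min(-1)>120)&(p.max(-1)-p.min(-1)<25)&(abs(C[...,0]-.5085)<.03)&(abs(C[...,1]+.31)<.03)&(z>.048)&(z<.07)
print(m.sum(),C[m].mean(0))
E
```

```text
t: 21.45
tool_pos: [0.5235, 0.1335, 0.0723]
orientation: [2.398, 2.03, 0.0]
force: [-0.3, -0.4, -0.8]
opening: 0.068
gripper_force: 0.0
t: 22.03
tool_pos: [0.5234, 0.1335, 0.1625]
orientation: [2.398, 2.029, 0.001]
force: [0.7, -0.2, -0.5]
opening: 0.0932
gripper_force: 0.0
t 22.03 pos [0.5234 0.1335 0.1625] yaw -9.5 tilt 0.03 travel [-0.4399  0.0586  0.0425] spin -0.183 open 0.0932 F [ 0.7 -0.2 -0.5] q6 0.32
26 [ 0.50832447 -0.30830753  0.056532  ]
```

```bash
python3 -m inch '{"travel": [[-0.02,0.002,0],[-0.055,0.007,0],[-0.094,0.012,0],[-0.132,0.017,0],[-0.17,0.022,0],[-0.21,0.027,0],[-0.25,0.033,0],[-0.29,0.039,0],[-0.33,0.044,0],[-0.37,0.049,0]], "spin": [-0.02,-0.04,-0.06,-0.08,-0.1,-0.12,-0.14,-0.16,-0.18,-0.183]}';python3 -m inch '{"travel": [[-0.035,-0.001,0],[-0.06,-0.002,0.01],[-0.07,-0.003,0.025],[-0.07,-0.003,0.045],[-0.07,-0.003,0.06],[-0.07,-0.003,0.07],[-0.07,-0.003,0.07],[-0.07,-0.003,0.07]], "spin": [0,0,0,0,0,0,0,0]}';python3 go.py .5083 -.3097 .0622 1
```

```text
t: 22.92
tool_pos: [0.5091, -0.2409, 0.1604]
orientation: [-2.199, -2.24, 0.001]
force: [1.4, 0.9, 0.6]
opening: 0.093
gripper_force: 0.0
t: 23.58
tool_pos: [0.5079, -0.3088, 0.091]
orientation: [-2.2, -2.239, 0.001]
force: [-0.2, 0.3, 0.5]
opening: 0.0932
gripper_force: 0.0
t 23.58 pos [ 0.5079 -0.3088  0.091 ] yaw 1.0 tilt 0.15 travel [-0.0009  0.0004  0.0288] spin -0.0 open 0.0932 F [-0.2  0.3  0.5] q6 -0.65
```

```bash
python3 -m inch '{"travel": [[0.001,0,0.007],[0.001,0,0.014],[0.001,0,0.021],[0.001,0,0.028],[0.001,0,0.0285],[0.001,0,0.0285]], "spin": [0,0,0,0,0,0]}'; python3 -m inch '{"travel": [[0,0,0],[0,0,0],[0,0,0],[0,0,0],[0,0,0],[0,0,0],[0,0,0],[0,0,0],[0,0,0],[0,0,0]], "spin": [0,0,0,0,0,0,0,0,0,0]}' 1 40; python3 -m inch '{"travel": [[0,0,0],[0,0,0],[0,0,0],[0,0,0],[0,0,0],[0,0,0],[0,0,0]], "spin": [0,0,0,0,0,0,0]}';python3 go.py .5436 .2533 .16 -9.5
```

```text
t: 24.08
tool_pos: [0.5082, -0.3081, 0.0628]
orientation: [-2.201, -2.239, 0.0]
force: [0.1, 0.1, -0.1]
opening: 0.0931
gripper_force: 0.0
t: 24.92
tool_pos: [0.5087, -0.3086, 0.0636]
orientation: [-2.202, -2.24, 0.0]
force: [-0.3, -0.3, 0.7]
opening: 0.0311
gripper_force: 0.0
t: 25.5
tool_pos: [0.5087, -0.3085, 0.0636]
orientation: [-2.202, -2.24, -0.0]
force: [0.1, 0.4, 0.4]
opening: 0.0147
gripper_force: 40.0
t 25.5 pos [ 0.5087 -0.3085  0.0636] yaw 1.0 tilt 0.0 travel [ 0.5612  0.0445 -0.0964] spin 0.183 open 0.0147 F [0.1 0.4 0.4] q6 -0.65
```

```bash
python3 -m inch '{"travel": [[0,0,-0.01],[0,0,-0.03],[0,0,-0.06],[0,0,-0.09],[0,0,-0.097],[0,0,-0.097],[0,0,-0.097]], "spin": [0,0,0,0,0,0,0]}';python3 -m inch '{"travel": [[0.02,0.002,0],[0.055,0.004,0],[0.094,0.007,0],[0.132,0.01,0],[0.172,0.013,0],[0.212,0.016,0],[0.252,0.019,0],[0.292,0.022,0],[0.332,0.025,0],[0.365,0.028,0]], "spin": [0.02,0.04,0.06,0.08,0.1,0.12,0.14,0.16,0.18,0.183]}';python3 go.py .5436 .2540 .16 -9.5
```

```text
t: 26.08
tool_pos: [0.5088, -0.3086, 0.1608]
orientation: [2.202, 2.24, 0.0]
force: [0.9, -0.1, -1.2]
opening: 0.0147
gripper_force: 40.0
t: 26.92
tool_pos: [0.5286, 0.0595, 0.1581]
orientation: [-2.396, -2.027, 0.004]
force: [0.4, -0.3, -1.1]
opening: 0.0146
gripper_force: 40.0
t 26.92 pos [0.5286 0.0595 0.1581] yaw -9.5 tilt 0.23 travel [ 0.1943 -0.0174 -0.0019] spin -0.001 open 0.0146 F [ 0.4 -0.3 -1.1] q6 0.18
```

```bash
python3 -m inch '{"travel": [[0.035,-0.003,0],[0.075,-0.007,0],[0.115,-0.011,0],[0.155,-0.015,0],[0.185,-0.019,0],[0.196,-0.019,0],[0.196,-0.019,0],[0.196,-0.019,0]], "spin": [0,0,0,0,0,0,0,0]}';python3 -m inch '{"travel": [[0,0,0.01],[0,0,0.025],[0,0,0.04],[0,0,0.045],[0,0,0.045],[0,0,0.045]], "spin": [0,0,0,0,0,0]}'; python3 go.py .5436 .2533 .0716 -9.5
```

```text
t: 27.58
tool_pos: [0.5431, 0.2528, 0.1586]
orientation: [-2.396, -2.031, 0.005]
force: [0.4, -0.4, -1.5]
opening: 0.0147
gripper_force: 40.0
t: 28.08
tool_pos: [0.544, 0.2521, 0.1152]
orientation: [-2.399, -2.028, 0.002]
force: [-1.0, -0.1, -0.7]
opening: 0.0145
gripper_force: 40.0
t 28.08 pos [0.544  0.2521 0.1152] yaw -9.6 tilt 0.07 travel [ 0.0011 -0.0005  0.0436] spin -0.002 open 0.0145 F [-1.  -0.1 -0.7] q6 0.52
```

```bash
python3 -m inch '{"travel": [[0.001,0,0.003],[0.001,0,0.01],[0.001,0,0.018],[0.001,0,0.025],[0.001,0,0.031],[0.001,0,0.036],[0.001,0,0.04],[0.001,0,0.043],[0.001,0,0.0435],[0.001,0,0.0435]], "spin": [0,0,0,0,0,0,0,0,0,0]}'; python3 go.py .5436 .2533 .0716 -9.5
```

```text
t: 28.92
tool_pos: [0.5443, 0.2543, 0.0721]
orientation: [2.398, 2.03, 0.0]
force: [-0.2, 0.6, -1.3]
opening: 0.0146
gripper_force: 40.0
t 28.92 pos [0.5443 0.2543 0.0721] yaw -9.5 tilt 0.0 travel [-0.0012 -0.0006  0.0005] spin -0.0 open 0.0146 F [-0.2  0.6 -1.3] q6 0.52
```

Release, rise, back off toward -y, and take a look.

```bash
python3 -m inch '{"travel": [[0,0,0],[0,0,0],[0,0,0],[0,0,0],[0,0,0],[0,0,0]], "spin": [0,0,0,0,0,0]}' 0;python3 -m inch '{"travel": [[0,0,-0.01],[0,0,-0.03],[0,0,-0.06],[0,0,-0.09],[0,0,-0.1],[0,0,-0.1]], "spin": [0,0,0,0,0,0]}';python3 -m inch '{"travel": [[-0.03,0,0],[-0.07,0,0],[-0.11,0,0],[-0.15,0,0],[-0.19,0,0],[-0.23,0,0],[-0.27,0,0],[-0.3,0,0],[-0.3,0,0],[-0.3,0,0]], "spin": [0,0,0,0,0,0,0,0,0,0]}'; python3 - <<'E'
from h import *
P={}
for n in("side","top"):
    p,d=optics.read_camera(n);P[n]=p[:,:,::-1];C=cloud(n,d);z=C[...,2];q=p.astype(int)
    m=((q.min(-1)>130)&(q.max(-1)-q.min(-1)<30)&(z>.03)&(z<.09)&(abs(C[...,0]-.507)<.09)&(abs(C[...,1]-.23)<.14)).astype(np.uint8)
    k,L,S,_=cv2.connectedComponentsWithStats(m)
    for i in range(1,k):
        if S[i,4]>9:print(n,S[i,4],C[L==i].mean(0).round(4),"zmed",np.median(z[L==i]).round(4))
f=lambda a,x,y:cv2.resize(a[y:y+100,x:x+133],(400,300),interpolation=cv2.INTER_CUBIC)
cv2.imwrite("pics/fin.png",np.hstack([f(P["top"],178,135),f(P["side"],250,115)]))
E
```

```text
t: 29.42
tool_pos: [0.5444, 0.2543, 0.0723]
orientation: [2.398, 2.03, 0.0]
force: [-0.5, 0.1, -0.2]
opening: 0.0499
gripper_force: 0.0
t: 29.92
tool_pos: [0.5468, 0.2553, 0.1772]
orientation: [2.396, 2.028, 0.012]
force: [0.5, 0.5, 0.7]
opening: 0.0894
gripper_force: 0.0
t: 30.75
tool_pos: [0.4937, -0.0428, 0.1708]
orientation: [-2.4, -2.024, 0.002]
force: [-0.3, -0.0, 1.3]
opening: 0.093
gripper_force: 0.0
side 47 [0.4886 0.3217 0.0356] zmed 0.0361
side 24 [0.5423 0.1913 0.0649] zmed 0.0659
side 35 [0.4796 0.26   0.0336] zmed 0.033
side 39 [0.4698 0.2023 0.0363] zmed 0.0361
side 67 [0.5257 0.1338 0.0647] zmed 0.0652
side 73 [0.4599 0.1443 0.0363] zmed 0.0363
top 95 [0.5538 0.3138 0.0643] zmed 0.0645
top 23 [0.5442 0.254  0.0653] zmed 0.0656
top 80 [0.5342 0.1964 0.0641] zmed 0.0644
top 137 [0.5241 0.1358 0.0647] zmed 0.0648
top 97 [0.4885 0.324  0.0356] zmed 0.0356
top 25 [0.479  0.2647 0.0362] zmed 0.0369
top 87 [0.4686 0.206  0.0358] zmed 0.0359
top 138 [0.4589 0.1467 0.0354] zmed 0.0353
```

View pics/fin.png

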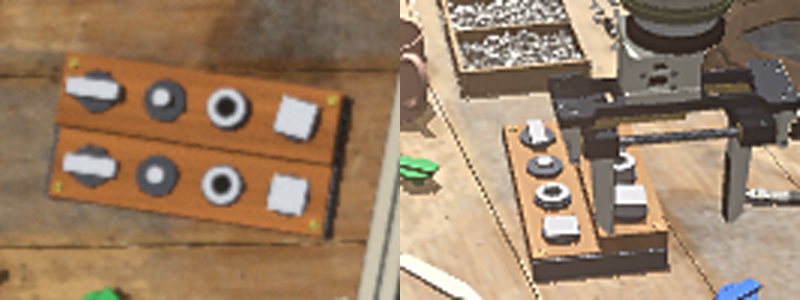

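All four top dies stand behind their own bottom dies in the top crop: bar (95,90), spot (164,100), ring (227,107), square (297,117). Head tops read about 65 mm high against 66 mm nominal, so they are fully home. The bottom dies have not moved, and the gripper is clear of everything.

```bash
python3 -m inch '{"travel": [[0,0,0],[0,0,0],[0,0,0]], "spin": [0,0,0]}'; python3 -c "
from plant import close_job
print(close_job())"
```

```text
t: 31.1
tool_pos: [0.4948, -0.0405, 0.1719]
orientation: [-2.396, -2.032, 0.0]
force: [-0.1, -0.1, 0.6]
opening: 0.0929
gripper_force: 0.0
the job is handed in; nothing more can be done
None
```

All four top dies are seated upright in the holes behind their matching bottom dies, the bottom dies did not move, and the job was handed in at 31 s; no verdict came back.

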